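# Clip the fan relay back onto its rail

## Robot

A 7-joint arm with a two-finger parallel gripper is mounted at the origin on the work surface. World frame = base frame: x ahead of the robot, y to its left, z up, the work surface at z = 0. Lengths are in m, angles in degrees, forces in N, time in s.
With the tool pointing down it reaches from about 0.4 to 0.875 m from the base axis. Payload 4.4 kg.
Tool frame: the origin (TCP) lies at the very end of the fingers, on their centre line; the grasp point (between the pads) lies 19 mm behind it; z points along the fingers, y is the line along which they close (so a half turn about z gives the same grasp; the last joint's range is limited). The gripper opens to 85 mm and grips with 20 to 120 N. Pads are 22 mm wide; open, the fingers measure 114 mm over their backs; the gripper's body (76 mm by 85 mm) begins 54 mm behind the grasp point. The pads swing forward as they close: fully open they stand 13 mm farther back than shut.
Start: joints at [73.006, 36.005, 2.206, 86.941, -1.547, 57.084, -1.146], TCP at [0.149, -0.633, 0.231] pointing down, gripper open.
Joint ranges: [-175.42, 175.42], [-21.48, 121.26], [-71.46, 75.88], [10.55, 141.38], [-63.04, 243.04], [13.31, 113.54], [-168.57, 168.57]. Speed limits (degrees/s): [147.25, 147.25, 180, 180, 180, 180, 180].

## Interface

Orientations are given as [roll, pitch, yaw] about the fixed x, y, z axes, in that order (R = Rz(yaw) Ry(pitch) Rx(roll)).
In Python, from plant import read_state, read_camera, camera_model, job_done gives the robot as it stands.
- The arm moves only by the tool carry_out, never from a script. Its argument "rows" is a list of rows, each a list of 3 entries, a list of its own where there are three numbers: the turn, a rotation vector about the tool's x, y, z in rad, then the shift along the tool's x, y, z in mm, then the opening, from 0 (shut) to 1 (fully open). A call has exactly 5 rows; each row is the pose to reach, as a shift and turn from the pose commanded when the call began, along the tool's axes at that moment; what a row does not reach only later rows make up. A row lasts 1/12 s, in which the tool goes at most 41.7 mm and 7.16 degrees, less where a joint would pass 70% of its speed; a pose out of reach is approached as far as the arm can. A call with a gripper value outside its range is refused whole. The fingers move at their own pace and stop on an object; "grip_force" is the grip in N (left out, the last holds). Time passes only in rows, so rows that repeat a pose let the fingers close, or fill a call up. It gives the time, the measured TCP pose, the force, the opening and the grip force at its end, in the units of the state.
- read_state(): the state, without advancing time (a new reading comes with each control period).
- read_camera(name): name is "side" or "top" or "wrist"; returns the picture (420x560x3 uint8, red, green, blue); there is no depth.
- camera_model(name): a dict with "mtx" (3x3 intrinsics, pixels), "dist_coeffs" ([k1, k2, p1, p2, k3] as OpenCV has them; the pictures are not rectified), "world_to_cam" (4x4, takes a point from world to camera coordinates); the wrist camera has in their place "T_tool_cam" (4x4, takes a point from camera to tool coordinates, whose origin is the TCP and whose axes are the flange's). Camera axes: x right, y up, looking along -z (the intrinsics and any distortion apply to the point x, -y, -z); pixel columns grow to the right and rows downward; lengths in m; the calibration is good to about 2 mm. A picture is of the moment at which its call begins: read the wrist's pose just before it. camera_model takes no time and is no camera call.
- job_done(): hands the job in; it is judged then, once.
The state is a dict: "clock": time; "joint_positions": joint angles; "joint_velocities": joint speeds; "joint_efforts": joint torques, N m; "eef_pos": TCP position; "orientation": TCP orientation; "wrist_force": force on the tool from outside, world axes, zero at the start; "wrist_torque": the same for the moment, N m; "gripper_width": finger opening in m; "grip_force": force on a finger pad.
Only numpy, scipy, OpenCV 4.12 (cv2) and the standard library are available. Lean on these libraries where they do the work, as an engineer would, in place of code of your own. Each camera call takes 0.05 s, during which the arm holds its last target. There are 200 camera calls.

## Task

Clip the loose relay module onto the free stretch of the rail on the fan's control plate: tilt it, hook its fixed lip under one edge of the rail, then rock it down until its sprung foot clicks under the other edge and it sits flat, square and fully home, and let go. Be gentle: feel your way, hooking it with a light touch (under 20 N on the rail) and never loading the rail with more than 40 N, and leave the jar, bottle and screwdriver where they are.

Things in the scene. Friction and masses are not known exactly. Their poses are not given: they have to be found in the camera images.
- board: Fan control plate, fixed flat on the bench: grey steel 170 x 280 x 5 mm, a bare steel rail along its long middle line, breakers on one end, terminals on the other. Origin: centre of the underside; x across the rail (roughly away from the robot), y along it, z up. Wiring ducts 22 mm high (seen only, no obstacle) along its edges. Levering a hooked module loads lip and foot well beyond the push.
- rail_mid (a point): Middle of the rail's top at its nominal height, 31 mm above the bench; axes as the plate's. The true top is up to 4 mm higher or lower (packing, not measured): feel for it. Rail 35 mm wide, flanges 2.5 mm thick (edges at x -17.5, +17.5 mm) overhanging webs (outer faces x -9.5, +9.5) 22 mm or more above the plate. Edges alike: the module fits either way round.
- breakers (a point): Nominal middle of the top of the two white breakers on the rail's -y end, 45 mm above the rail (toggles 6 mm more, seen only); they fill y -123 to -87 mm from rail_mid. The free stretch lies between them and the terminals. They stay as they are.
- terminals (a point): Nominal middle of the top of the row of grey terminals on the rail's +y end, 37 mm above the rail's top; they fill y +83 to +123 mm from rail_mid. They stay as they are.
- module_centre (a point): Centre of the loose grey relay module (0.18 to 0.26 kg), 28 mm above its underside. Starts upright on the bench. x: lip end to foot end; y: across its 36 mm width (grip across this, 8 to 18 mm above the centre); z up. Body x -32 to +34 mm, up to z +10; above it a nose, x -22 to +22, 36 wide, flat top at z +28 (dial on its lip half 4 mm high, seen only).
- module_seat (a point): Middle of the roof of the recess under the module, 17 mm below module_centre, same axes. Fully seated, it lies on the true rail top, centred across the rail (about 1 mm of play). The recess runs from the lip leg's inner face, x -18.5 mm, to the foot end.
- module_lip (a point): Middle of the tip of the rigid lip, x -14.5, z -24.5 mm from module_centre. The lip is a ledge x -18.5 to -14.5, 4 mm thick, full width, its top 5.5 mm below the recess roof, on a leg x -28 to -18.5 that goes down to the underside. The slot takes the flange with the foot end up by at most 27 degrees; below about 24 the foot strikes the rail while the lip is still outside.
- foot (a joint): Slide of the black sprung foot (18 mm wide) at the module's +x end, with a tab sticking out 7 mm: 0 at rest, up to 0.005 m when pushed outward. Catch tip at x +15 mm, its top 3.5 mm below the recess roof, a steep ramp below it. Once hooked, it meets the other flange at a tilt of about 14 degrees; pressing the foot end onto the flange with about 6 to 12 N pushes it out some 2.5 mm; then it snaps back under.
- module: The same module; origin at the centre of its underside, 28 mm below module_centre, same axes.
- rod_jar: Bystander: glass jar, 72 mm across, 85 mm high, with thin glass rods standing up to 155 mm. Origin at the centre of its underside.
- white_bottle: Bystander: white plastic bottle, 52 mm across, 85 mm high. Origin at the centre of its underside.
- screwdriver: Bystander: screwdriver about 0.2 m long, lying on the bench. Origin near its middle, on the bench.

How it is judged:
By the outcome, as a careful person would: the job done as asked, in the order asked, and still so for the second after the job is handed in, with the robot touching nothing.
It also fails if it takes over 58 s, if anything falls off the work surface, if the arm or the gripper's body presses on something with over 40 N, if the wrist force passes 120 N, or if a joint passes its speed limit or range.

## Working session

There is one attempt and no reset: what is moved stays moved. The work goes in short steps, Python scripts to look and compute and a tool call to move; the robot and the scene stay as the last step left them, time stands still between calls to the robot, and variables do not carry over. Pictures are saved under pics/ and viewed, at most 10 in all, crops included, and the job is handed in when it is done.

Besides the shell and the picture viewer there is one more tool, called after "Emit:" as name(argument=value, ...) on one line, values as JSON. carry_out: Moves the arm, as the interface text tells. Its arguments: {"type":"object","properties":{"rows":{"type":"array","items":{"type":"array"}},"grip_force":{"type":"number"}},"required":["rows"]}

```bash
mkdir -p pics; python3 - <<'E'
from plant import *
import cv2,numpy as np
s=read_state();print({k:np.round(v,3).tolist() for k,v in s.items()})
for n in ("side","top","wrist"):
    im=read_camera(n);cv2.imwrite(f"pics/{n}0.png",im[:,:,::-1]);m=camera_model(n)
    print(n,{k:np.round(v,4).tolist() for k,v in m.items()})
E
```

```text
{'clock': 0.0, 'joint_positions': [73.006, 36.058, 2.204, 86.998, -1.547, 57.084, -1.148], 'joint_velocities': [-0.029, -0.069, 0.034, 0.146, -0.074, 0.102, -0.064], 'joint_efforts': [0.0, -56.34, 1.227, -19.344, 0.011, 0.01, 0.0], 'eef_pos': [0.149, -0.632, 0.23], 'orientation': [-179.891, 0.002, 13.221], 'wrist_force': [-0.174, 0.668, 0.016], 'wrist_torque': [-0.009, -0.042, -0.033], 'grip_force': 0.0, 'gripper_width': 0.086}
side {'mtx': [[383.3069, 0.0, 273.9778], [0.0, 383.3069, 204.7253], [0.0, 0.0, 1.0]], 'dist_coeffs': [-0.0952, 0.0, 0.0, 0.0, 0.0], 'world_to_cam': [[0.797, -0.6039, 0.0102, -0.4533], [0.3418, 0.4649, 0.8167, -0.2782], [-0.498, -0.6474, 0.577, -0.5757], [0.0, 0.0, 0.0, 1.0]]}
top {'mtx': [[379.4784, 0.0, 279.7696], [0.0, 379.4784, 206.151], [0.0, 0.0, 1.0]], 'dist_coeffs': [-0.0701, 0.0, 0.0, 0.0, 0.0], 'world_to_cam': [[0.023, -0.9997, 0.0057, -0.0246], [0.9955, 0.0235, 0.0921, -0.5994], [-0.0922, 0.0036, 0.9957, -0.8215], [0.0, 0.0, 0.0, 1.0]]}
wrist {'mtx': [[327.1083, 0.0, 283.0648], [0.0, 327.1083, 207.3494], [0.0, 0.0, 1.0]], 'dist_coeffs': [-0.0658, 0.0, 0.0, 0.0, 0.0], 'T_tool_cam': [[0.001, 0.9522, 0.3056, 0.0783], [1.0, -0.0008, -0.0008, -0.0015], [-0.0005, 0.3056, -0.9522, -0.1427], [0.0, 0.0, 0.0, 1.0]]}
```

View pics/top0.png

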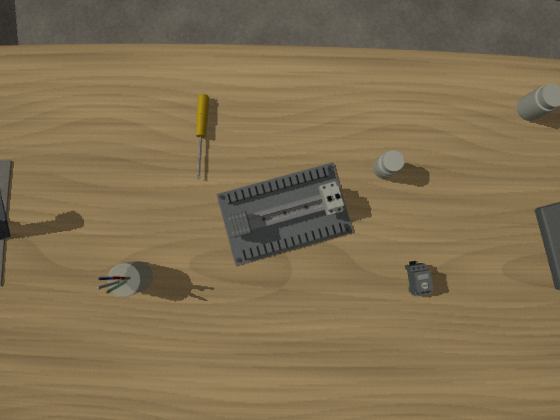

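View pics/side0.png

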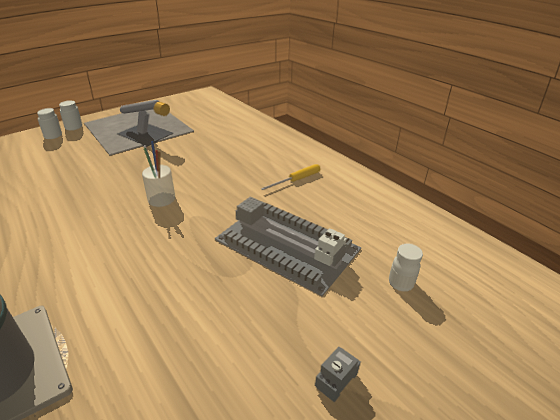

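The top view shows the plate with corners near (218,195), (335,165), (353,235) and (237,262), and the breakers at (331,198). The terminals are at (239,223), and the module is at (420,280) with its black foot tab at (412,263), so the foot end points up the picture (+x). The side view shows the module at (338,372) and the rail at about (290,240). The bystanders are well clear of both.

```bash
cat > h.py <<'E'
import numpy as np,cv2
from plant import *
from scipy.spatial.transform import Rotation as R
def T_tool(s):
    T=np.eye(4);T[:3,:3]=R.from_euler('xyz',s["orientation"],degrees=True).as_matrix();T[:3,3]=s["eef_pos"];return T
def cam(n,s=None):
    m=camera_model(n)
    T=np.linalg.inv(m["world_to_cam"]) if n!="wrist" else T_tool(s)@np.array(m["T_tool_cam"])
    return np.array(m["mtx"]),np.array(m["dist_coeffs"]),T
def ray(c,px):
    u=cv2.undistortPoints(np.array(px,float).reshape(-1,1,2),c[0],c[1])[:,0]
    d=np.c_[u[:,0],-u[:,1],-np.ones(len(u))]@c[2][:3,:3].T
    return c[2][:3,3],d
def onz(c,px,z):
    o,d=ray(c,px);return o+d*((z-o[2])/d[:,2])[:,None]
def tri(c1,p1,c2,p2):
    o1,d1=ray(c1,p1);o2,d2=ray(c2,p2);out=[]
    for a,b in zip(d1,d2):
        t=np.linalg.lstsq(np.c_[a,-b],o2-o1,rcond=None)[0];q1=o1+t[0]*a;q2=o2+t[1]*b
        out.append(np.r_[(q1+q2)/2,np.linalg.norm(q1-q2)])
    return np.array(out)
def proj(c,P):
    W=np.linalg.inv(c[2]);p=np.atleast_2d(P)@W[:3,:3].T+W[:3,3];p=p*[1,-1,-1]
    return cv2.projectPoints(p,np.zeros(3),np.zeros(3),c[0],c[1])[0][:,0]
E
python3 - <<'E'
from h import *
t=cam("top");s=cam("side")
print("plate",onz(t,[(218,195),(335,165),(353,235),(237,262)],.005).round(3))
print("module",onz(t,[(421,279)],.05).round(3),"tab",onz(t,[(412,263)],.03).round(3),tri(t,[(424,286)],s,[(337,366)]).round(3))
a=cv2.imread("pics/top0.png")
m=cv2.resize(a[250:310,385:455],None,fx=6,fy=6,interpolation=cv2.INTER_CUBIC)
cv2.imwrite("pics/topm.png",m)
E
```

```text
plate [[ 0.624  0.132  0.005]
 [ 0.701 -0.137  0.005]
 [ 0.54  -0.18   0.005]
 [ 0.472  0.083  0.005]]
module [[ 0.446 -0.321  0.05 ]] tab [[ 0.479 -0.308  0.03 ]] [[ 0.433 -0.326  0.057  0.004]]
```

View pics/topm.png

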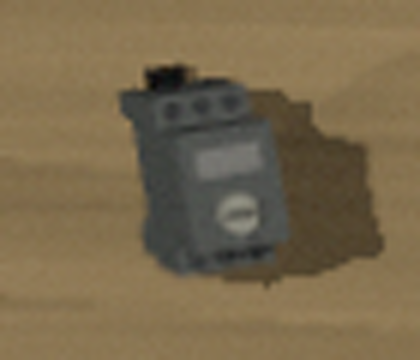

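The crop shows the module upright, with the foot tab at crop (168,75) pointing +x and the dial at (238,214). Its yaw is roughly +10°. I'll fly the wrist camera over it.

Emit:
carry_out(rows=[[[0,0,0],[36,-23,5],1],[[0,0,0],[72,-47,10],1],[[0,0,0],[108,-70,15],1],[[0,0,0],[144,-94,20],1],[[0,0,0],[180,-117,25],1]])

```text
clock: 0.57
eef_pos: [0.2926, -0.4816, 0.2069]
orientation: [-180.0, -0.0, 13.2]
wrist_force: [1.2, -0.7, -0.2]
gripper_width: 0.0854
grip_force: 0.0
```

Emit:
carry_out(rows=[[[0,0,0],[36,-23,5],1],[[0,0,0],[72,-47,10],1],[[0,0,0],[108,-70,15],1],[[0,0,0],[144,-94,20],1],[[0,0,0],[170,-117,25],1]])

```text
clock: 0.98
eef_pos: [0.4324, -0.3293, 0.1821]
orientation: [179.9, -0.1, 13.2]
wrist_force: [0.6, -0.6, -0.4]
gripper_width: 0.0853
grip_force: 0.0
```

```bash
python3 - <<'E'
from h import *
import pickle
s=read_state();s=read_state();im=read_camera("wrist")[:,:,::-1];cv2.imwrite("pics/w1.png",im);pickle.dump(s,open("w1.pkl","wb"))
print(s["clock"],np.round(s["eef_pos"],4),np.round(s["orientation"],2),np.round(s["joint_positions"],1),np.round(s["joint_velocities"],2))
E
```

```text
0.9833 [ 0.4324 -0.3293  0.1821] [ 1.7994e+02 -6.0000e-02  1.3220e+01] [ 32.8  30.9   2.2 107.2  -1.7  41.8 -40.8] [-52.62   3.66   0.76   8.18  -1.07 -11.46 -50.33]
```

View pics/w1.png

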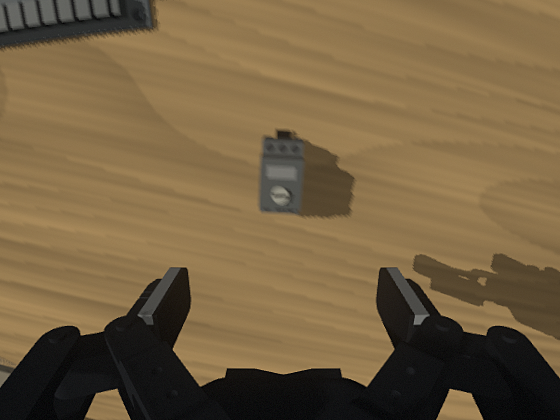

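The wrist view has the module at (282,170), tab up and dial at (281,196), but the arm was still settling. I'll take it again at rest and segment it.

```bash
python3 - <<'E'
from h import *
import pickle
read_camera("wrist");read_camera("wrist");s=read_state();im=np.ascontiguousarray(read_camera("wrist")[:,:,::-1]);cv2.imwrite("pics/w2.png",im);pickle.dump(s,open("w2.pkl","wb"))
print(s["clock"],np.round(s["eef_pos"],4),np.round(s["orientation"],2),np.abs(s["joint_velocities"]).max())
hsv=cv2.cvtColor(im,cv2.COLOR_BGR2HSV);c=cam("wrist",s)
m=((hsv[...,1]<70)&(hsv[...,2]>40)).astype(np.uint8);m[235:]=0;m[:60,:180]=0
n,l,st,ce=cv2.connectedComponentsWithStats(m)
for i in range(1,n):
    if st[i,4]>40: print("mod",st[i],ce[i])
b=((hsv[...,1]<60)&(hsv[...,2]>110)).astype(np.uint8);b[235:]=0;b[:60,:180]=0
n,l,st,ce=cv2.connectedComponentsWithStats(b)
for i in range(1,n):
    if st[i,4]>15:
        print("bright",st[i],ce[i],onz(c,[ce[i]],.056).round(4))
        print(cv2.minAreaRect(np.argwhere(l==i)[:,::-1].astype(np.float32)))
cv2.imwrite("pics/w2m.png",cv2.resize(im[100:240,210:330],None,fx=4,fy=4,interpolation=cv2.INTER_CUBIC))
E
```

```text
1.1333 [ 0.4332 -0.326   0.1815] [-1.7985e+02 -4.0000e-02  1.3710e+01] 4.155735934604511
mod [ 265  140   46   78 3141] [287.33142311 178.87647246]
bright [274 171  28  13 315] [287.53650794 176.62857143] [[ 0.4524 -0.3235  0.056 ]]
((287.49029541015625, 176.6556396484375), (27.633581161499023, 11.228092193603516), 3.5763344764709473)
bright [278 192  17  16 182] [285.52747253 199.37362637] [[ 0.4327 -0.3267  0.056 ]]
((286.0, 199.5), (15.0, 16.0), 90.0)
```

View pics/w2m.png

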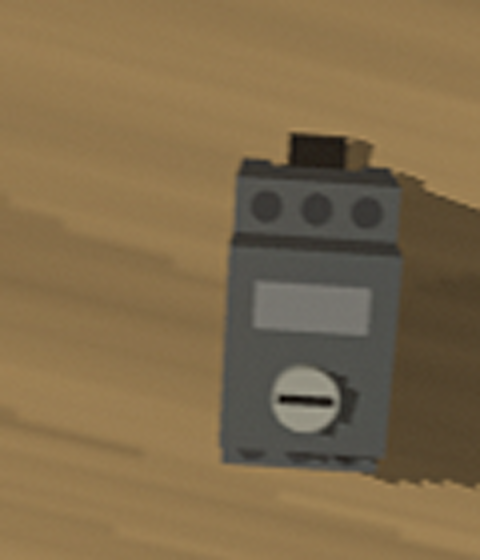

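The crop shows the nose top with corners at about (233,247), (400,256), (388,455) and (221,450). The label is at (311,308), the dial at (306,400) and the tab at (318,152).

```bash
python3 - <<'E'
from h import *
import pickle
s=pickle.load(open("w2.pkl","rb"));c=cam("wrist",s);t=cam("top")
f=lambda q:np.array(q,float)/4+[210-.375,100-.375]
q=f([(233,247),(400,256),(388,455),(221,450)]);P=onz(c,q,.056)[:,:2]
print(P.round(4),"w",np.linalg.norm(P[0]-P[1]),"len",np.linalg.norm(P[0]-P[3]),np.linalg.norm(P[1]-P[2]))
yw=lambda a,b:np.degrees(np.arctan2(*(b-a)[:2][::-1]))
print("yaw from top edge",yw(P[1],P[0])-90,"sides",yw(P[3],P[0]),yw(P[2],P[1]))
L=onz(c,f([(254,281),(372,288),(370,336),(253,328)]),.056)
print("label yaw",yw(L[1],L[0])-90,yw(L[2],L[3])-90,L.mean(0))
D=onz(c,f([(306,400)]),.06)[0];print("dial",D,"dial->label",yw(D,L.mean(0)))
print("tab",onz(c,f([(318,135)]),.01))
g=lambda q:np.array(q,float)/6+[385-.42,250-.42]
print(tri(c,f([(306,400),(311,308)]),t,g([(238,214),(227,160)])).round(4))
E
```

```text
[[ 0.461  -0.3047]
 [ 0.4674 -0.3386]
 [ 0.4248 -0.3475]
 [ 0.4173 -0.3121]] w 0.034556715155813385 len 0.04430886740516162 0.04348730378586502
yaw from top edge 10.698099816037299 sides 9.616592214658006 11.72555414695559
label yaw 10.359083838665157 9.793150465659892 [ 0.45235316 -0.3236986   0.056     ]
dial [ 0.43378255 -0.32691845  0.06      ] dial->label 9.836383517767626
tab [[ 0.48352424 -0.31785777  0.01      ]]
[[ 0.4326 -0.3271  0.0537  0.0013]
 [ 0.4519 -0.3235  0.052   0.0008]]
```

Module: nose 44 × 35 mm at z ≈ 0.054 by triangulation, centre (0.4426, −0.3257), yaw ≈ 10.2°. These agree with the given sizes. I'll survey the rail before grasping.

Emit:
carry_out(rows=[[[0,0,0],[22,-26,0],1],[[0,0,0],[43,-52,0],1],[[0,0,0],[65,-77,0],1],[[0,0,0],[86,-103,0],1],[[0,0,0],[108,-129,0],1]])

```text
clock: 1.6
eef_pos: [0.5057, -0.1813, 0.1824]
orientation: [179.9, 0.0, 13.0]
wrist_force: [0.8, -0.5, 0.6]
gripper_width: 0.0853
grip_force: 0.0
```

Emit:
carry_out(rows=[[[0,0,0],[25,-32,0],1],[[0,0,0],[50,-64,0],1],[[0,0,0],[75,-96,0],1],[[0,0,0],[107,-129,0],1],[[0,0,0],[107,-129,0],1]])

```text
clock: 2.02
eef_pos: [0.5846, -0.0223, 0.1824]
orientation: [-179.8, -0.3, 13.7]
wrist_force: [0.7, 1.4, -0.2]
gripper_width: 0.0859
grip_force: 0.0
```

```bash
python3 - <<'E'
from h import *
import pickle
read_camera("wrist");read_camera("wrist");s=read_state();im=np.ascontiguousarray(read_camera("wrist")[:,:,::-1]);cv2.imwrite("pics/w3.png",im);pickle.dump(s,open("w3.pkl","wb"))
print(s["clock"],np.round(s["eef_pos"],4),np.round(s["orientation"],2),np.abs(s["joint_velocities"]).max())
E
```

```text
2.1167 [ 0.5815 -0.0294  0.1821] [ 1.7999e+02 -2.0000e-02  1.3350e+01] 2.9944916792753946
```

Emit:
carry_out(rows=[[[0,0,0],[-20,20,0],1],[[0,0,0],[-40,40,0],1],[[0,0,0],[-60,60,0],1],[[0,0,0],[-60,60,0],1],[[0,0,0],[-60,60,0],1]])

```text
clock: 2.58
eef_pos: [0.5339, -0.1076, 0.1825]
orientation: [179.9, 0.1, 12.7]
wrist_force: [0.3, 0.1, -0.2]
gripper_width: 0.0856
grip_force: 0.0
```

```bash
python3 - <<'E'
from h import *
import pickle
read_camera("wrist");s=read_state();im=np.ascontiguousarray(read_camera("wrist")[:,:,::-1]);cv2.imwrite("pics/w4.png",im);pickle.dump(s,open("w4.pkl","wb"))
print(s["clock"],np.round(s["eef_pos"],4),np.round(s["orientation"],2),np.abs(s["joint_velocities"]).max())
a=cv2.imread("pics/w3.png");cv2.imwrite("pics/w34.png",np.vstack([a[20:300,:],im[20:300,:]]))
E
```

```text
2.6333 [ 0.535  -0.1055  0.1825] [1.7995e+02 2.0000e-02 1.2890e+01] 2.0395966544337667
```

View pics/w34.png

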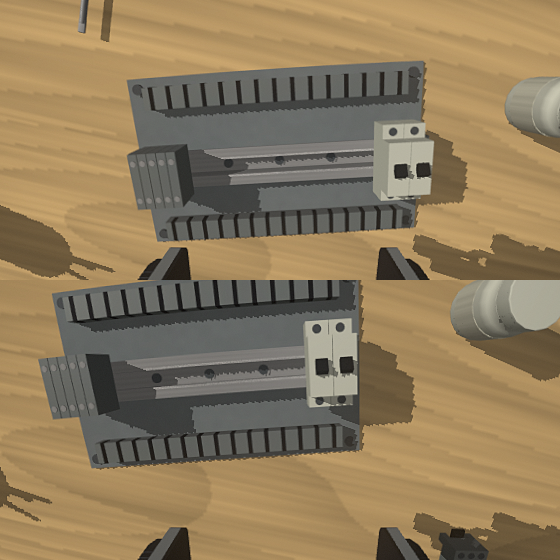

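In the upper picture (w3) the rail's far edge runs from (196,150) to (373,139) and its near edge from (231,186) to (373,178). It lies between the terminals at x≈187 and the breakers at x≈374. The lower picture (w4) shows the same rail at (150–304, 360–395). Next I'll fit both edges in each view.

```bash
python3 - <<'E'
from h import *
import pickle
G={}
def fit(name,off,u,l,x0,x1):
    g=cv2.GaussianBlur(cv2.cvtColor(cv2.imread(f"pics/{name}.png"),cv2.COLOR_BGR2GRAY),(0,0),.8).astype(float)
    out=[]
    for (a,b) in (u,l):
        xs=np.arange(x0,x1,3);ys=[]
        for x in xs:
            y=a[1]+(b[1]-a[1])*(x-a[0])/(b[0]-a[0])+off
            r=np.arange(int(y)-7,int(y)+8);d=np.diff(g[r,x]);k=np.argmax(np.abs(d))
            w=np.abs(d[max(0,k-1):k+2]);ys.append(r[max(0,k-1)]+.5+(w*np.arange(len(w))).sum()/w.sum())
        ys=np.array(ys);ok=np.ones(len(xs),bool)
        for _ in range(4):
            p=np.polyfit(xs[ok],ys[ok],1);e=ys-np.polyval(p,xs);ok=abs(e)<max(.5,2*np.median(abs(e)))
        print(name,"line",p.round(4),"n",ok.sum(),len(xs),"rms",e[ok].std().round(3));out.append(p)
    return out
W3=fit("w3",20,((196,150),(373,139)),((231,186),(373,178)),240,365)
W4=fit("w4",-260,((150,364),(304,346)),((150,397),(304,378)),165,298)
g=cv2.cvtColor(cv2.imread("pics/w3.png"),cv2.COLOR_BGR2GRAY);print(g[155:212,300].tolist())
g=cv2.cvtColor(cv2.imread("pics/w4.png"),cv2.COLOR_BGR2GRAY);print(g[75:145,230].tolist())
c3=cam("wrist",pickle.load(open("w3.pkl","rb")));c4=cam("wrist",pickle.load(open("w4.pkl","rb")))
for z in (.027,.031,.035):
  for nm,c,W,xs in (("w3",c3,W3,(245,360)),("w4",c4,W4,(170,290))):
    A=[onz(c,[(x,np.polyval(p,x)) for x in xs],z)[:,:2] for p in W]
    d=[a[0]-a[1] for a in A];yaw=[np.degrees(np.arctan2(-v[0],v[1])) for v in d]
    n=np.array([np.cos(np.radians(np.mean(yaw))),np.sin(np.radians(np.mean(yaw)))])
    print(z,nm,"yaw",np.round(yaw,2),"n.x far/near",(A[0]@n).round(4),(A[1]@n).round(4))
E
```

```text
w3 line [-5.900000e-02  1.813868e+02] n 42 42 rms 0.109
w3 line [-5.830000e-02  2.178367e+02] n 42 42 rms 0.103
w4 line [ -0.1962 142.2378] n 36 45 rms 1.503
w4 line [-1.646000e-01  1.677602e+02] n 44 45 rms 3.043
[105, 105, 106, 106, 105, 106, 106, 105, 99, 126, 126, 125, 122, 125, 129, 127, 123, 127, 164, 129, 67, 74, 75, 75, 82, 131, 126, 125, 127, 126, 127, 92, 85, 87, 90, 121, 146, 128, 121, 122, 126, 127, 124, 123, 128, 117, 61, 64, 66, 69, 102, 111, 107, 105, 105, 105, 105]
[103, 102, 101, 100, 101, 101, 101, 101, 100, 101, 100, 101, 99, 101, 100, 98, 121, 121, 121, 119, 118, 121, 122, 123, 120, 119, 134, 131, 101, 68, 74, 74, 74, 73, 73, 71, 71, 80, 105, 123, 120, 121, 122, 119, 120, 101, 121, 141, 129, 118, 116, 120, 122, 121, 119, 119, 126, 100, 66, 60, 63, 64, 64, 65, 62, 62, 63, 60, 81, 105]
0.027 w3 yaw [16.87 16.89] n.x far/near [0.5719 0.5719] [0.5368 0.5368]
0.027 w4 yaw [23.12 21.76] n.x far/near [0.5439 0.5452] [0.5176 0.5163]
0.031 w3 yaw [16.87 16.89] n.x far/near [0.5727 0.5727] [0.538 0.538]
0.031 w4 yaw [23.12 21.76] n.x far/near [0.5437 0.545 ] [0.5178 0.5165]
0.035 w3 yaw [16.87 16.89] n.x far/near [0.5734 0.5734] [0.5392 0.5392]
0.035 w4 yaw [23.12 21.76] n.x far/near [0.5435 0.5448] [0.518  0.5167]
```

```bash
python3 - <<'E'
from h import *
import pickle
def fit(name,lines,x0,x1,up):
    g=cv2.GaussianBlur(cv2.cvtColor(cv2.imread(f"pics/{name}.png"),cv2.COLOR_BGR2GRAY),(0,0),.8).astype(float)
    out=[]
    for (p,sg) in zip(lines,(1,-1)):
        xs=np.arange(x0,x1,3);ys=[]
        for x in xs:
            r=np.arange(int(np.polyval(p,x))-5,int(np.polyval(p,x))+6);d=np.clip(sg*np.diff(g[r,x]),0,None);k=np.clip(np.argmax(d),1,8)
            w=d[k-1:k+2];ys.append(r[k-1]+.5+(w*np.arange(3)).sum()/w.sum())
        ys=np.array(ys);ok=np.ones(len(xs),bool)
        for _ in range(4):
            q=np.polyfit(xs[ok],ys[ok],1);e=ys-np.polyval(q,xs);ok=abs(e)<max(.4,2*np.median(abs(e)))
        print(name,"line",q.round(4),"n",ok.sum(),len(xs),"rms",e[ok].std().round(3));out.append(q)
    return out
W3=fit("w3",[(-.059,181.39),(-.0583,217.84)],240,365,0)
W4=fit("w4",[(-.07,90.7+16.1),(-.07,132+16.1)],170,295,0)
c3=cam("wrist",pickle.load(open("w3.pkl","rb")));c4=cam("wrist",pickle.load(open("w4.pkl","rb")))
res={}
for z in (.025,.03,.035,.04):
  for nm,c,W,xs in (("w3",c3,W3,(245,360)),("w4",c4,W4,(175,290))):
    A=[onz(c,[(x,np.polyval(p,x)) for x in xs],z)[:,:2] for p in W]
    yaw=[np.degrees(np.arctan2(-(a[0]-a[1])[0],(a[0]-a[1])[1])) for a in A]
    n=np.array([np.cos(np.radians(16.8)),np.sin(np.radians(16.8))])
    print(z,nm,"yaw",np.round(yaw,2),"far/near",(A[0]@n).round(4),(A[1]@n).round(4),"mid",((A[0]+A[1])@n/4).sum().round(4))
# plate corners & block inner edges along y at top heights, w3 full-image px
t=np.array([-np.sin(np.radians(16.8)),np.cos(np.radians(16.8))])
print("plate corners",onz(c3,[(128,101),(424,82),(415,246),(163,260)],.005)[:,:2].round(4))
C=onz(c3,[(128,101),(424,82),(415,246),(163,260)],.005)[:,:2];print("centre",C.mean(0), C.mean(0)@n,C.mean(0)@t, "yaws",[np.degrees(np.arctan2(-(a-b)[0],(a-b)[1])) for a,b in ((C[0],C[1]),(C[3],C[2]))])
print("breaker near-top edge y", (onz(c3,[(374,144),(380,216)],.076)[:,:2]@t).round(4),"term top edge y",(onz(c3,[(176,170),(187,225)],.068)[:,:2]@t).round(4))
E
```

```text
w3 line [-5.900000e-02  1.813868e+02] n 42 42 rms 0.109
w3 line [-5.830000e-02  2.178367e+02] n 42 42 rms 0.103
w4 line [-7.890000e-02  1.089408e+02] n 41 42 rms 0.166
w4 line [-7.760000e-02  1.501764e+02] n 42 42 rms 0.122
0.025 w3 yaw [16.87 16.89] far/near [0.5718 0.5719] [0.5364 0.5366] mid 0.5542
0.025 w4 yaw [16.83 17.01] far/near [0.5736 0.5736] [0.5378 0.5382] mid 0.5558
0.03 w3 yaw [16.87 16.89] far/near [0.5727 0.5728] [0.5379 0.5381] mid 0.5554
0.03 w4 yaw [16.83 17.01] far/near [0.5734 0.5734] [0.5381 0.5385] mid 0.5559
0.035 w3 yaw [16.87 16.89] far/near [0.5736 0.5737] [0.5394 0.5396] mid 0.5566
0.035 w4 yaw [16.83 17.01] far/near [0.5731 0.5732] [0.5385 0.5389] mid 0.5559
0.04 w3 yaw [16.87 16.89] far/near [0.5745 0.5746] [0.5409 0.541 ] mid 0.5578
0.04 w4 yaw [16.83 17.01] far/near [0.5729 0.573 ] [0.5389 0.5392] mid 0.556
plate corners [[ 0.6266  0.1339]
 [ 0.7077 -0.1334]
 [ 0.548  -0.1828]
 [ 0.4683  0.08  ]]
centre [ 0.5876202  -0.02557573] 0.5551480701588313 -0.19432506743181244 yaws [np.float64(16.86593400788301), np.float64(16.875003663687615)]
breaker near-top edge y [-0.2667 -0.2729] term top edge y [-0.1109 -0.1129]
```

Rail: yaw 16.87°, middle at about (0.588, −0.0245), width 34.8 mm, height ≈ 0.032 from the two views. All of this is consistent with the text. Now to the grasp.

Emit:
carry_out(rows=[[[0,0,0],[-23,32,0],1],[[0,0,0.01],[-46,64,0],1],[[0,0,0.03],[-70,97,10],1],[[0,0,0.04],[-93,129,25],1],[[0,0,0.05],[-115,160,45],1]])

```text
clock: 3.1
eef_pos: [0.4618, -0.2847, 0.1389]
orientation: [179.9, -0.1, 10.4]
wrist_force: [0.9, -0.2, -0.5]
gripper_width: 0.0856
grip_force: 0.0
```

Emit:
carry_out(rows=[[[0,0,0],[-15,22,20],1],[[0,0,0],[-22,33,35],1],[[0,0,0],[-22,33,35],1],[[0,0,0],[-22,33,35],1],[[0,0,0],[-22,33,35],1]])

```text
clock: 3.52
eef_pos: [0.4472, -0.3176, 0.1038]
orientation: [-180.0, -0.1, 10.5]
wrist_force: [-0.1, 0.8, 0.7]
gripper_width: 0.0856
grip_force: 0.0
```

```bash
cat > look.py <<'E'
from h import *
import sys
s=read_state();im=np.ascontiguousarray(read_camera("wrist")[:,:,::-1]);cv2.imwrite(f"pics/{sys.argv[1]}.png",im)
print(s["clock"],np.round(s["eef_pos"],4),np.round(s["orientation"],2),"q",np.round(s["joint_positions"],1))
T=T_tool(s);tgt=np.array([.4426,-.3257,.022])
print("shift to target in tool mm",(T[:3,:3].T@(tgt-T[:3,3])*1e3).round(1))
hsv=cv2.cvtColor(im,cv2.COLOR_BGR2HSV);c=cam("wrist",s)
b=((hsv[...,1]<60)&(hsv[...,2]>110)).astype(np.uint8)
n,l,st,ce=cv2.connectedComponentsWithStats(b)
for i in range(1,n):
    if 100<st[i,4]<3000: print("bright",st[i],ce[i].round(1),onz(c,[ce[i]],.056).round(4),cv2.minAreaRect(np.argwhere(l==i)[:,::-1].astype(np.float32))[1:])
E
python3 look.py w5
```

```text
3.5167 [ 0.4472 -0.3176  0.1038] [-1.7998e+02 -9.0000e-02  1.0480e+01] q [ 31.2  38.    1.9 109.9  -2.4  32.1 -44.7]
shift to target in tool mm [-6.2  7.1 81.8]
bright [277 220  38  15 566] [295.4 227. ] [[ 0.4526 -0.3232  0.056 ]] ((14.0, 37.0), 90.0)
bright [284 246  23  22 259] [293.2 255.2] [[ 0.4333 -0.3255  0.056 ]] ((19.600004196166992, 21.40000343322754), 53.13010025024414)
```

Emit:
carry_out(rows=[[[0,0,0],[-3,4,5],1],[[0,0,0],[-6,7,15],1],[[0,0,0],[-6,7,35],1],[[0,0,0],[-6,7,55],1],[[0,0,0],[-6,7,72],1]])

```text
clock: 3.98
eef_pos: [0.441, -0.3268, 0.0301]
orientation: [180.0, -0.0, 10.4]
wrist_force: [-0.5, 0.8, -0.2]
gripper_width: 0.0851
grip_force: 0.0
```

Emit:
carry_out(rows=[[[0,0,0],[0,0,8],1],[[0,0,0],[0,0,10],1],[[0,0,0],[0,0,10],1],[[0,0,0],[0,0,10],0.6],[[0,0,0],[0,0,10],0.5]], grip_force=40)

```text
clock: 4.4
eef_pos: [0.4418, -0.3275, 0.0221]
orientation: [179.9, -0.1, 10.4]
wrist_force: [-0.2, 0.1, 0.6]
gripper_width: 0.0641
grip_force: 0.0
```

```bash
python3 look.py w6; python3 -c "
from h import *
s=read_state();print(s['gripper_width'],np.round(s['wrist_force'],1))"
```

```text
4.4 [ 0.4418 -0.3275  0.0221] [ 1.7992e+02 -8.0000e-02  1.0360e+01] q [ 32.8  46.    1.3 111.5  -2.5  22.4 -43.7]
shift to target in tool mm [ 1.1 -1.6  0.1]
bright [ 249  276   64   23 1461] [280.5 286.9] [[ 0.4526 -0.3231  0.056 ]] ((62.99999237060547, 21.999996185302734), -0.0)
0.05686911768356251 [-0.7  0.4  0.6]
```

View pics/w6.png

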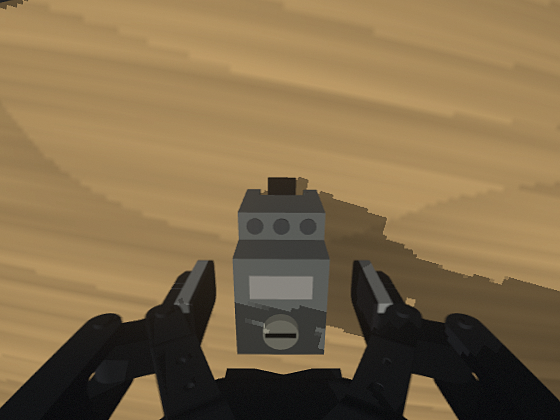

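The fingers straddle the module squarely: nose at (234–328, 255–355), label centred at (280,287). I'll close on it and lift.

The arm's wrist joint (q6) would hit its limit with the fingers tilted outward. So I'll turn the module half round, with the foot toward the robot and the lip on the far edge.

Emit:
carry_out(rows=[[[0,0,0],[0,0,0],0],[[0,0,0],[0,0,0],0],[[0,0,0],[0,0,0],0],[[0,0,0],[0,0,0],0],[[0,0,0],[0,0,0],0]], grip_force=70)

```text
clock: 4.87
eef_pos: [0.4417, -0.3273, 0.0221]
orientation: [179.9, -0.1, 10.4]
wrist_force: [-0.0, -0.8, 5.4]
gripper_width: 0.035
grip_force: 70.3
```

Emit:
carry_out(rows=[[[0,0,0],[0,0,-10],0],[[0,0,0],[0,0,-35],0],[[0,0,0],[0,0,-65],0],[[0,0,0],[0,0,-95],0],[[0,0,0],[0,0,-120],0]])

```text
clock: 5.28
eef_pos: [0.4409, -0.327, 0.1434]
orientation: [180.0, -0.0, 10.3]
wrist_force: [-0.1, -0.2, -2.3]
gripper_width: 0.035
grip_force: 70.2
```

```bash
python3 - <<'E'
from h import *
s=read_state();print(s["clock"],np.round(s["eef_pos"],4),np.round(s["orientation"],2),s["gripper_width"],s["grip_force"],np.round(s["wrist_force"],1))
p=np.array(s["eef_pos"]);tgt=np.array([.6035,-.0197,.12]);yaw=np.radians(s["orientation"][2]);tot=np.radians(196.87)-yaw
print("tot",tot);N=6
for i in range(N):
    d=(tgt-p)/N;sh=[d[0]*np.cos(yaw)+d[1]*np.sin(yaw),d[0]*np.sin(yaw)-d[1]*np.cos(yaw),-d[2]]
    print(i,"rz",-tot/N,"shift",np.round(np.array(sh)*1e3,1));yaw+=tot/N
E
```

```text
5.2833 [ 0.4409 -0.327   0.1434] [ 1.7998e+02 -2.0000e-02  1.0350e+01] 0.03501103926884135 70.15570387244225 [-0.1 -0.2 -2.3]
tot 3.2554023615210896
0 rz -0.542567060253515 shift [ 35.9 -45.5   3.9]
1 rz -0.542567060253515 shift [ 54.2 -20.5   3.9]
2 rz -0.542567060253515 shift [57.  10.5  3.9]
3 rz -0.542567060253515 shift [43.4 38.4  3.9]
4 rz -0.542567060253515 shift [17.3 55.3  3.9]
5 rz -0.542567060253515 shift [-13.7  56.3   3.9]
```

Emit:
carry_out(rows=[[[0,0,-0.108],[7,-9,0],0],[[0,0,-0.217],[14,-18,0],0],[[0,0,-0.326],[22,-27,0],0],[[0,0,-0.434],[29,-36,0],0],[[0,0,-0.543],[36,-45,0],0]])

```text
clock: 5.7
eef_pos: [0.4682, -0.2757, 0.1417]
orientation: [-180.0, 0.0, 41.8]
wrist_force: [1.1, -0.6, -2.1]
gripper_width: 0.0353
grip_force: 70.3
```

Emit:
carry_out(rows=[[[0,0,-0.108],[11,-4,0],0],[[0,0,-0.217],[22,-8,0],0],[[0,0,-0.326],[32,-12,0],0],[[0,0,-0.434],[43,-16,0],0],[[0,0,-0.543],[54,-20,0],0]])

```text
clock: 6.12
eef_pos: [0.4952, -0.2252, 0.1415]
orientation: [-180.0, 0.0, 72.9]
wrist_force: [-0.1, -0.1, -3.7]
gripper_width: 0.0352
grip_force: 70.3
```

Emit:
carry_out(rows=[[[0,0,-0.108],[11,2,0],0],[[0,0,-0.217],[23,4,0],0],[[0,0,-0.326],[34,6,0],0],[[0,0,-0.434],[46,8,0],0],[[0,0,-0.543],[57,10,0],0]])

```text
clock: 6.53
eef_pos: [0.5219, -0.1737, 0.1415]
orientation: [-180.0, 0.0, 104.0]
wrist_force: [-0.5, 0.2, -2.3]
gripper_width: 0.0351
grip_force: 70.3
```

Emit:
carry_out(rows=[[[0,0,-0.108],[9,8,0],0],[[0,0,-0.217],[17,15,0],0],[[0,0,-0.326],[26,23,0],0],[[0,0,-0.434],[35,31,0],0],[[0,0,-0.543],[43,38,0],0]])

```text
clock: 6.95
eef_pos: [0.5488, -0.123, 0.1415]
orientation: [-179.9, 0.0, 135.1]
wrist_force: [0.6, -0.3, -2.7]
gripper_width: 0.035
grip_force: 70.3
```

Emit:
carry_out(rows=[[[0,0,-0.108],[3,11,0],0],[[0,0,-0.217],[7,22,0],0],[[0,0,-0.326],[10,33,0],0],[[0,0,-0.434],[14,44,0],0],[[0,0,-0.543],[17,55,0],0]])

```text
clock: 7.37
eef_pos: [0.5756, -0.0726, 0.1414]
orientation: [-179.9, -0.0, 166.2]
wrist_force: [-0.5, -0.5, -2.6]
gripper_width: 0.0352
grip_force: 70.3
```

Emit:
carry_out(rows=[[[0,0,-0.108],[-3,11,0],0],[[0,0,-0.217],[-5,23,0],0],[[0,0,-0.326],[-8,34,0],0],[[0,0,-0.434],[-11,45,0],0],[[0,0,-0.543],[-14,56,0],0]])

```text
clock: 7.78
eef_pos: [0.603, -0.0221, 0.1413]
orientation: [-179.9, -0.1, -162.7]
wrist_force: [-0.3, 0.5, -2.4]
gripper_width: 0.0351
grip_force: 70.3
```

Emit:
carry_out(rows=[[[0,0.09,0],[0,0,0],0],[[0,0.18,0],[0,0,0],0],[[0,0.27,0],[0,0,0],0],[[0,0.36,0],[0,0,0],0],[[0,0.454,0],[0,0,0],0]])

```text
clock: 8.2
eef_pos: [0.6034, -0.0222, 0.1421]
orientation: [-179.9, -26.2, -163.0]
wrist_force: [0.2, -0.5, -2.5]
gripper_width: 0.0351
grip_force: 70.3
```

```bash
cat > goto.py <<'E'
from h import *
import sys
# args: xe(mm) tilt(deg) ztop(m) lift(mm): print turn/shift to pose where rail edge E is at (xe,0) from module seat
xe,th,zt,lift=map(float,sys.argv[1:5]);nE=float(sys.argv[5]) if len(sys.argv)>5 else .5732
s=read_state();T=T_tool(s);psi=np.radians(16.87)
n=np.array([np.cos(psi),np.sin(psi),0]);t=np.array([-np.sin(psi),np.cos(psi),0]);u=np.array([0,0,1]);a=np.radians(th)
mx=-np.cos(a)*n+np.sin(a)*u;mz=np.sin(a)*n+np.cos(a)*u;my=np.cross(mz,mx)
E=nE*n-.194*t+zt*u;P=E+(-.0011-xe/1e3)*mx+.011*mz+lift/1e3*u
Rt=np.c_[mx,-my,-mz];d=R.from_matrix(T[:3,:3].T@Rt).as_rotvec()
print("clk",s["clock"],"pos",np.round(s["eef_pos"],4),"rpy",np.round(s["orientation"],2),"F",np.round(s["wrist_force"],1),"q",np.round(s["joint_positions"],1))
print("turn",d.round(4),"shift mm",(T[:3,:3].T@(P-T[:3,3])*1e3).round(2),"up axis in tool",(T[:3,:3].T@u).round(3),"n in tool",(T[:3,:3].T@n).round(3))
# current E in module coords given nE, zt
v=E-T[:3,3];m=T[:3,:3].T@v*1e3;print("E now: xe",(m[0]-1.1).round(2),"ze",(-(m[2]-11)).round(2))
E
python3 goto.py -8 26 .0315 20
```

```text
clk 8.2 pos [ 0.6034 -0.0222  0.1421] rpy [-179.92  -26.21 -163.04] F [ 0.2 -0.5 -2.5] q [ 15.4  57.8 -42.3  73.   33.6  89.4  77.9]
turn [-0.0022 -0.0037  0.0015] shift mm [-35.03   2.45  69.38] up axis in tool [ 0.442 -0.001 -0.897] n in tool [-0.897 -0.002 -0.442]
E now: xe -51.91 ze -87.3
```

Emit:
carry_out(rows=[[[0,0,0],[-7,0,14],0],[[0,0,0],[-14,1,28],0],[[0,0,0],[-21,2,42],0],[[0,0,0],[-29,2.5,57],0],[[0,-0.003,0],[-35,2.5,69],0]])

```text
clock: 8.62
eef_pos: [0.6024, -0.0197, 0.0617]
orientation: [180.0, -25.9, -163.0]
wrist_force: [0.1, -0.0, -2.8]
gripper_width: 0.0354
grip_force: 70.5
```

```bash
python3 look.py w7 | grep bright; python3 - <<'E'
import cv2,numpy as np
from plant import *
a=cv2.imread("pics/w7.png");b=np.ascontiguousarray(read_camera("side")[:,:,::-1]);cv2.imwrite("pics/s7.png",b)
cv2.imwrite("pics/c7.png",np.hstack([a,cv2.resize(b[150:290,190:380],None,fx=2.5,fy=3,interpolation=cv2.INTER_CUBIC)])[:,:,:][:, :].copy() if False else np.hstack([cv2.resize(a,(400,300)),cv2.resize(b[160:280,210:370],(400,300),interpolation=cv2.INTER_CUBIC)]))
E
python3 goto.py -8 26 .0315 0
```

```text
bright [288 122  19  33 550] [296.6 139.4] [[ 0.5338 -0.0317  0.056 ]] ((32.0, 18.0), 90.0)
bright [312 123  19  32 548] [321.4 139.3] [[ 0.5298 -0.019   0.056 ]] ((31.0, 18.0), 90.0)
bright [337 123  19  32 539] [345.7 139.7] [[ 0.5261 -0.0064  0.056 ]] ((31.0, 18.0), 90.0)
bright [165 125  19  30 513] [173.9 140. ] [[ 0.5534 -0.0952  0.056 ]] ((29.0, 18.0), 90.0)
bright [189 125  19  30 537] [198.1 139.5] [[ 0.5493 -0.0826  0.056 ]] ((29.0, 18.0), 90.0)
bright [214 125  19  30 541] [222.7 139.5] [[ 0.5455 -0.0698  0.056 ]] ((29.0, 18.0), 90.0)
bright [238 125  19  30 541] [247.5 139.5] [[ 0.5416 -0.057   0.056 ]] ((29.0, 18.0), 90.0)
bright [263 125  19  30 559] [272.2 139.7] [[ 0.5379 -0.0442  0.056 ]] ((29.0, 18.0), 90.0)
bright [117 126  19  29 493] [126.2 140. ] [[ 0.5609 -0.1207  0.056 ]] ((17.020719528198242, 29.514650344848633), 5.19442892074585)
bright [141 126  19  30 507] [149.9 140.1] [[ 0.5572 -0.1079  0.056 ]] ((17.341163635253906, 30.003955841064453), 3.5763344764709473)
bright [361 126  20  30 519] [370.3 140.2] [[0.5224 0.0064 0.056 ]] ((29.656288146972656, 17.98562
[... 430 characters left out ...]
4.3] [[ 0.5767 -0.0156  0.056 ]] ((32.0, 126.0), 90.0)
bright [335 232  76   7 152] [361.8 233.1] [[0.5721 0.015  0.056 ]] ((6.0, 75.0), 90.0)
bright [203 259  27  13 113] [217.2 262.8] [[ 0.6084 -0.0516  0.056 ]] ((11.65926456451416, 26.04729461669922), 82.87498474121094)
bright [ 88 332  10  16 118] [ 92.5 338.3] [[ 0.6642 -0.1009  0.056 ]] ((8.620892524719238, 15.460610389709473), 4.085616588592529)
clk 8.7167 pos [ 0.6015 -0.0201  0.0611] rpy [ 179.97  -26.08 -162.96] F [-1.   0.2 -1.4] q [ 15.   63.  -40.8  75.3  36.4  82.7  76.1]
turn [-0.0008 -0.0015  0.0027] shift mm [-9.16 -0.21 14.12] up axis in tool [ 0.44   0.    -0.898] n in tool [-0.898 -0.003 -0.44 ]
E now: xe -17.18 ze -14.11
```

View pics/c7.png

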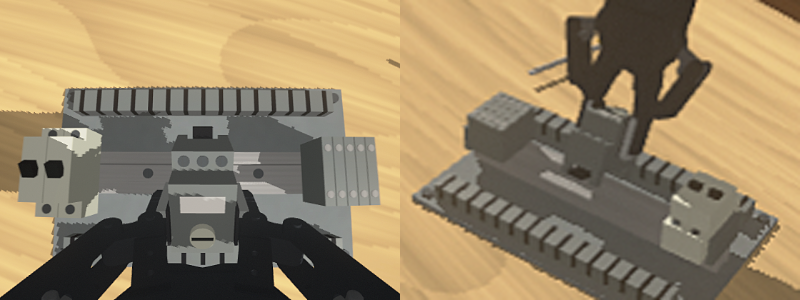

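The left half shows the module centred over the free stretch, tilted with the foot toward the robot. Its label is where it was before the lift, at about (284,287) in full-size pixels, so it hasn't slipped. The right half shows it well clear of the breakers and terminals. Now I'll go down until it touches.

Emit:
carry_out(rows=[[[0,0,0],[-1.5,0,2],0],[[0,0,0],[-3,0,4.5],0],[[0,0,0],[-5,0,7],0],[[0,0,0],[-6,0,9],0],[[0,0,0],[-6.2,0,9.2],0]])

```text
clock: 9.13
eef_pos: [0.6053, -0.0184, 0.0528]
orientation: [-180.0, -25.8, -163.0]
wrist_force: [-0.5, -0.2, -2.6]
gripper_width: 0.0348
grip_force: 70.4
```

Emit:
carry_out(rows=[[[0,0,0],[-0.2,0,0.4],0],[[0,0,0],[-0.4,0,0.8],0],[[0,0,0],[-0.5,0,1],0],[[0,0,0],[-0.5,0,1],0],[[0,0,0],[-0.5,0,1],0]])

```text
clock: 9.55
eef_pos: [0.6053, -0.0184, 0.0519]
orientation: [-180.0, -25.8, -163.0]
wrist_force: [-0.2, 0.4, -3.2]
gripper_width: 0.0354
grip_force: 70.4
```

```bash
python3 goto.py -8 26 .0315 0
```

```text
clk 9.55 pos [ 0.6053 -0.0184  0.0519] rpy [-180.    -25.83 -162.97] F [-0.2  0.4 -3.2] q [ 14.7  63.8 -40.6  74.9  36.8  82.1  75.9]
turn [-0.0013  0.003   0.0025] shift mm [-1.4  -0.76  7.61] up axis in tool [ 0.436 -0.    -0.9  ] n in tool [-0.9   -0.003 -0.436]
E now: xe -9.37 ze -7.63
```

Emit:
carry_out(rows=[[[0,0.001,0],[0,0,1],0],[[0,0.002,0],[0,-0.3,2],0],[[0,0.003,0],[-0.1,-0.7,3],0],[[0,0.003,0],[-0.2,-0.7,3.8],0],[[0,0.003,0],[-0.2,-0.7,3.8],0]])

```text
clock: 9.97
eef_pos: [0.6038, -0.0196, 0.048]
orientation: [180.0, -26.0, -163.0]
wrist_force: [0.4, -0.3, -2.4]
gripper_width: 0.0351
grip_force: 70.4
```

Emit:
carry_out(rows=[[[0,0,0],[-0.2,0,0.4],0],[[0,0,0],[-0.4,0,0.9],0],[[0,0,0],[-0.4,0,0.9],0],[[0,0,0],[-0.4,0,0.9],0],[[0,0,0],[-0.4,0,0.9],0]])

```text
clock: 10.38
eef_pos: [0.604, -0.0195, 0.0473]
orientation: [180.0, -26.0, -163.0]
wrist_force: [0.0, -0.8, -2.8]
gripper_width: 0.0352
grip_force: 70.4
```

```bash
python3 goto.py -8 26 .0315 0
```

```text
clk 10.3833 pos [ 0.604  -0.0195  0.0473] rpy [ 180.    -26.01 -162.98] F [ 0.  -0.8 -2.8] q [ 14.7  64.1 -40.5  75.   36.9  81.9  75.9]
turn [-0.0012 -0.0001  0.0024] shift mm [-0.81 -0.06  2.82] up axis in tool [ 0.438  0.    -0.899] n in tool [-0.899 -0.003 -0.438]
E now: xe -8.81 ze -2.82
```

Emit:
carry_out(rows=[[[0,0,0],[-0.2,0,0.4],0],[[0,0,0],[-0.4,0,0.9],0],[[0,0,0],[-0.4,0,0.9],0],[[0,0,0],[-0.4,0,0.9],0],[[0,0,0],[-0.4,0,0.9],0]])

```text
clock: 10.8
eef_pos: [0.6039, -0.0195, 0.0463]
orientation: [-180.0, -26.0, -163.0]
wrist_force: [0.5, -0.2, -2.4]
gripper_width: 0.0354
grip_force: 70.4
```

Emit:
carry_out(rows=[[[0,0,0],[-0.2,0,0.4],0],[[0,0,0],[-0.4,0,0.9],0],[[0,0,0],[-0.4,0,0.9],0],[[0,0,0],[-0.4,0,0.9],0],[[0,0,0],[-0.4,0,0.9],0]])

```text
clock: 11.22
eef_pos: [0.6039, -0.0196, 0.0453]
orientation: [-180.0, -26.0, -163.0]
wrist_force: [-0.1, -0.0, -3.6]
gripper_width: 0.0351
grip_force: 70.4
```

Emit:
carry_out(rows=[[[0,0,0],[-0.2,0,0.4],0],[[0,0,0],[-0.4,0,0.9],0],[[0,0,0],[-0.4,0,0.9],0],[[0,0,0],[-0.4,0,0.9],0],[[0,0,0],[-0.4,0,0.9],0]])

```text
clock: 11.63
eef_pos: [0.6039, -0.0196, 0.0443]
orientation: [-180.0, -26.0, -163.0]
wrist_force: [0.6, 1.1, -3.1]
gripper_width: 0.0349
grip_force: 70.4
```

Emit:
carry_out(rows=[[[0,0,0],[-0.2,0,0.4],0],[[0,0,0],[-0.4,0,0.9],0],[[0,0,0],[-0.4,0,0.9],0],[[0,0,0],[-0.4,0,0.9],0],[[0,0,0],[-0.4,0,0.9],0]])

```text
clock: 12.05
eef_pos: [0.6038, -0.0196, 0.0433]
orientation: [-180.0, -26.0, -163.0]
wrist_force: [-0.1, 0.7, -2.6]
gripper_width: 0.0351
grip_force: 70.4
```

Emit:
carry_out(rows=[[[0,0,0],[-0.2,0,0.4],0],[[0,0,0],[-0.4,0,0.9],0],[[0,0,0],[-0.4,0,0.9],0],[[0,0,0],[-0.4,0,0.9],0],[[0,0,0],[-0.4,0,0.9],0]])

```text
clock: 12.47
eef_pos: [0.6038, -0.0196, 0.0423]
orientation: [-180.0, -26.0, -163.0]
wrist_force: [-0.1, -0.4, -3.7]
gripper_width: 0.0349
grip_force: 70.4
```

```bash
python3 goto.py -8 26 .0295 0
```

```text
clk 12.4667 pos [ 0.6038 -0.0196  0.0423] rpy [-180.    -26.01 -162.97] F [-0.1 -0.4 -3.7] q [ 14.7  64.4 -40.3  75.   37.1  81.5  75.8]
turn [-0.0012 -0.0002  0.0024] shift mm [ 0.3  -0.04  0.05] up axis in tool [ 0.439 -0.    -0.899] n in tool [-0.899 -0.003 -0.439]
E now: xe -7.7 ze -0.04
```

Emit:
carry_out(rows=[[[0,0,0],[-0.2,0,0.4],0],[[0,0,0],[-0.4,0,0.9],0],[[0,0,0],[-0.4,0,0.9],0],[[0,0,0],[-0.4,0,0.9],0],[[0,0,0],[-0.4,0,0.9],0]])

```text
clock: 12.88
eef_pos: [0.6038, -0.0195, 0.0419]
orientation: [-180.0, -26.0, -163.0]
wrist_force: [0.1, -0.3, 3.2]
gripper_width: 0.0351
grip_force: 70.6
```

Emit:
carry_out(rows=[[[0,0,0],[-0.2,0,0.4],0],[[0,0,0],[-0.4,0,0.9],0],[[0,0,0],[-0.4,0,0.9],0],[[0,0,0],[-0.4,0,0.9],0],[[0,0,0],[-0.4,0,0.9],0]])

```text
clock: 13.3
eef_pos: [0.6038, -0.0196, 0.0418]
orientation: [-180.0, -26.0, -163.0]
wrist_force: [-0.5, -0.4, 8.3]
gripper_width: 0.0352
grip_force: 71.5
```

```bash
cat >> h.py <<'E'
def moment():
    s=read_state();f=np.array(s["wrist_force"]);t=np.array(s["wrist_torque"]);psi=np.radians(16.87)
    n=np.array([np.cos(psi),np.sin(psi),0]);y=np.array([-np.sin(psi),np.cos(psi),0])
    print("F n,y,z",np.round([f@n,f@y,f[2]],2),"M n,y,z",np.round([t@n,t@y,t[2]],3))
E
python3 -c "
from h import *
moment()"; python3 goto.py -8 26 .0291 0 | tail -1
```

```text
F n,y,z [-0.61 -0.28  8.27] M n,y,z [-0.021  0.381 -0.047]
E now: xe -7.58 ze 0.07
```

Emit:
carry_out(rows=[[[0,0,0],[0.4,0,-0.9],0],[[0,0,0],[0.6,0,-1.3],0],[[0,0,0],[0.6,0,-1.3],0],[[0,0,0],[0.6,0,-1.3],0],[[0,0,0],[0.6,0,-1.3],0]])

```text
clock: 13.72
eef_pos: [0.6038, -0.0196, 0.0419]
orientation: [-180.0, -26.0, -163.0]
wrist_force: [0.2, -0.7, 2.9]
gripper_width: 0.035
grip_force: 70.8
```

```bash
python3 -c "
from h import *
moment()"; python3 goto.py -8 26 .0291 0
```

```text
F n,y,z [-0.05 -0.75  2.92] M n,y,z [-0.01 -0.23 -0.02]
clk 13.7167 pos [ 0.6038 -0.0196  0.0419] rpy [-179.99  -26.   -162.98] F [ 0.2 -0.7  2.9] q [ 14.7  64.5 -40.3  75.   37.1  81.5  75.8]
turn [-0.0012 -0.      0.0023] shift mm [ 0.37 -0.02  0.03] up axis in tool [ 0.438 -0.    -0.899] n in tool [-0.899 -0.003 -0.438]
E now: xe -7.63 ze -0.03
```

Contact is firm at TCP z ≈ 0.042, which puts the rail top at ≈ 0.029. That is inside the given range and means the roof is on the edge. I'll ease off slightly and slide along the module's own x, so the lip goes under the flange.

Emit:
carry_out(rows=[[[0,0,0],[0,0,-0.3],0],[[0,0,0],[1,0,-0.3],0],[[0,0,0],[2,0,-0.3],0],[[0,0,0],[3,0,-0.3],0],[[0,0,0],[3,0,-0.3],0]])

```text
clock: 14.13
eef_pos: [0.6014, -0.0202, 0.0432]
orientation: [180.0, -26.0, -163.0]
wrist_force: [1.7, 0.6, -1.9]
gripper_width: 0.035
grip_force: 70.8
```

```bash
python3 -c "
from h import *
moment()"; python3 goto.py -18 26 .0291 0
```

```text
F n,y,z [ 1.81  0.07 -1.95] M n,y,z [ 0.022 -1.018  0.02 ]
clk 14.1333 pos [ 0.6014 -0.0202  0.0432] rpy [ 179.99  -25.97 -162.97] F [ 1.7  0.6 -1.9] q [ 14.9  64.2 -40.4  75.6  37.1  81.3  75.7]
turn [-0.001   0.0005  0.0025] shift mm [ 7.56 -0.07  0.12] up axis in tool [ 0.438  0.    -0.899] n in tool [-0.899 -0.003 -0.438]
E now: xe -10.44 ze -0.13
```

Emit:
carry_out(rows=[[[0,0,0],[1,0,0],0],[[0,0,0],[2,0,0],0],[[0,0,0],[3,0,0],0],[[0,0,0],[3,0,0],0],[[0,0,0],[3,0,0],0]])

```text
clock: 14.55
eef_pos: [0.5984, -0.0212, 0.0447]
orientation: [180.0, -26.1, -163.0]
wrist_force: [1.2, 0.8, -0.9]
gripper_width: 0.0354
grip_force: 70.8
```

```bash
python3 -c "
from h import *
moment()"; python3 goto.py -18 26 .0291 0
```

```text
F n,y,z [ 1.4   0.39 -0.86] M n,y,z [ 0.023 -0.823 -0.042]
clk 14.55 pos [ 0.5984 -0.0212  0.0447] rpy [ 180.    -26.05 -162.97] F [ 1.2  0.8 -0.9] q [ 15.1  63.9 -40.4  76.1  37.   81.2  75.6]
turn [-0.0012 -0.0009  0.0026] shift mm [ 4.01 -0.06  0.12] up axis in tool [ 0.439  0.    -0.898] n in tool [-0.898 -0.003 -0.439]
E now: xe -14.0 ze -0.11
```

Emit:
carry_out(rows=[[[0,0,0],[0.7,0,0],0],[[0,0,0],[1.4,0,0],0],[[0,0,0],[2,0,0],0],[[0,0,0],[2,0,0],0],[[0,0,0],[2,0,0],0]])

```text
clock: 14.97
eef_pos: [0.5968, -0.0218, 0.0456]
orientation: [-180.0, -26.0, -163.0]
wrist_force: [1.0, 0.1, -1.0]
gripper_width: 0.0353
grip_force: 70.8
```

```bash
python3 -c "
from h import *
moment()"; python3 goto.py -18 26 .0291 0
```

```text
F n,y,z [ 0.99 -0.15 -0.95] M n,y,z [-0.024 -0.769  0.023]
clk 14.9667 pos [ 0.5968 -0.0218  0.0456] rpy [-180.    -26.04 -162.97] F [ 1.   0.1 -1. ] q [ 15.2  63.8 -40.5  76.4  37.   81.   75.5]
turn [-0.0013 -0.0007  0.0025] shift mm [2.12 0.03 0.13] up axis in tool [ 0.439 -0.    -0.899] n in tool [-0.898 -0.003 -0.439]
E now: xe -15.88 ze -0.12
```

Emit:
carry_out(rows=[[[0,0,0],[0.5,0,0],0],[[0,0,0],[1,0,0],0],[[0,0,0],[1.5,0,0],0],[[0,0,0],[1.5,0,0],0],[[0,0,0],[1.5,0,0],0]])

```text
clock: 15.38
eef_pos: [0.5957, -0.0221, 0.0462]
orientation: [-180.0, -26.0, -163.0]
wrist_force: [1.6, 0.7, -2.0]
gripper_width: 0.0348
grip_force: 70.7
```

Emit:
carry_out(rows=[[[0,0,0],[0.5,0,0],0],[[0,0,0],[1,0,0],0],[[0,0,0],[1,0,0],0],[[0,0,0],[1,0,0],0],[[0,0,0],[1,0,0],0]])

```text
clock: 15.8
eef_pos: [0.5954, -0.0222, 0.0464]
orientation: [180.0, -25.9, -163.0]
wrist_force: [3.9, 0.9, -5.8]
gripper_width: 0.0351
grip_force: 70.4
```

```bash
python3 -c "
from h import *
moment()"; python3 goto.py -18 26 .0291 0
```

```text
F n,y,z [ 4.02 -0.28 -5.75] M n,y,z [-0.036 -2.017  0.041]
clk 15.8 pos [ 0.5954 -0.0222  0.0464] rpy [ 180.    -25.92 -162.98] F [ 3.9  0.9 -5.8] q [ 15.3  63.6 -40.5  76.8  37.   80.8  75.4]
turn [-0.0011  0.0013  0.0024] shift mm [0.51 0.01 0.21] up axis in tool [ 0.437  0.    -0.899] n in tool [-0.899 -0.003 -0.437]
E now: xe -17.47 ze -0.23
```

It is hooked. The slide stopped against the leg's inner face with about 5 N, pushing back along the module's −x. I'll back off 0.7 mm and rock down about the hooked edge.

Emit:
carry_out(rows=[[[0,0,0],[-0.7,0,0],0],[[0,-0.02,0],[-0.48,0,0.33],0],[[0,-0.04,0],[-0.27,0,0.66],0],[[0,-0.06,0],[-0.07,0,1],0],[[0,-0.08,0],[0.13,0,1.33],0]])

```text
clock: 16.22
eef_pos: [0.5941, -0.0224, 0.0455]
orientation: [180.0, -21.4, -163.0]
wrist_force: [2.5, -0.0, -6.1]
gripper_width: 0.0353
grip_force: 70.4
```

```bash
python3 -c "
from h import *
moment()"; python3 goto.py -17.5 15 .0291 0
```

```text
F n,y,z [ 2.39 -0.74 -6.14] M n,y,z [ 0.074 -1.531  0.013]
clk 16.2167 pos [ 0.5941 -0.0224  0.0455] rpy [ 180.    -21.39 -162.97] F [ 2.5 -0.  -6.1] q [ 17.2  61.4 -41.3  81.9  38.4  74.6  73.7]
turn [-0.0008 -0.1115  0.0027] shift mm [ 1.12 -0.12  2.12] up axis in tool [ 0.365  0.    -0.931] n in tool [-0.931 -0.003 -0.365]
E now: xe -17.5 ze -0.22
```

Emit:
carry_out(rows=[[[0,0,0],[-0.5,0,0.4],0],[[0,-0.04,0],[-0.1,0,1.2],0],[[0,-0.08,0],[0.2,0,2],0],[[0,-0.11,0],[0.4,0,2.6],0],[[0,-0.11,0],[0.4,0,2.6],0]])

```text
clock: 16.63
eef_pos: [0.5923, -0.0231, 0.0443]
orientation: [-180.0, -15.1, -163.0]
wrist_force: [1.6, 2.1, -0.1]
gripper_width: 0.0349
grip_force: 71.5
```

```bash
python3 -c "
from h import *
moment()"; python3 goto.py -17.5 11 .0291 0
```

```text
F n,y,z [ 2.15  1.54 -0.1 ] M n,y,z [ 0.217 -0.793 -0.105]
clk 16.6333 pos [ 0.5923 -0.0231  0.0443] rpy [-179.99  -15.13 -162.97] F [ 1.6  2.1 -0.1] q [ 19.7  58.5 -42.2  88.6  40.7  65.9  71.2]
turn [-0.0008 -0.072   0.0027] shift mm [0.57 0.01 1.42] up axis in tool [ 0.261 -0.    -0.965] n in tool [-0.965 -0.003 -0.261]
E now: xe -17.68 ze -0.21
```

Emit:
carry_out(rows=[[[0,-0.018,0],[0.1,0,0.35],0],[[0,-0.036,0],[0.2,0,0.7],0],[[0,-0.054,0],[0.3,0,1.05],0],[[0,-0.072,0],[0.45,0,1.4],0],[[0,-0.072,0],[0.45,0,1.4],0]])

```text
clock: 17.05
eef_pos: [0.5913, -0.0234, 0.0434]
orientation: [-179.9, -11.2, -163.0]
wrist_force: [-0.4, 1.1, 6.2]
gripper_width: 0.0353
grip_force: 72.4
```

```bash
python3 -c "
from h import *
moment()"; python3 goto.py -17.5 8 .0291 0
```

```text
F n,y,z [-0.05  1.15  6.24] M n,y,z [ 0.173  0.145 -0.071]
clk 17.05 pos [ 0.5913 -0.0234  0.0434] rpy [-179.95  -11.16 -162.98] F [-0.4  1.1  6.2] q [ 21.2  56.9 -42.5  92.8  42.6  60.3  69.3]
turn [-0.0014 -0.0551  0.0026] shift mm [0.33 0.   1.16] up axis in tool [ 0.193 -0.001 -0.981] n in tool [-0.981 -0.003 -0.193]
E now: xe -17.75 ze -0.24
```

Emit:
carry_out(rows=[[[0,-0.012,0],[0.1,0,0.25],0],[[0,-0.025,0],[0.15,0,0.5],0],[[0,-0.037,0],[0.2,0,0.75],0],[[0,-0.05,0],[0.3,0,1],0],[[0,-0.05,0],[0.3,0,1],0]])

```text
clock: 17.47
eef_pos: [0.5907, -0.0237, 0.0427]
orientation: [-179.9, -8.3, -163.0]
wrist_force: [-1.3, -0.1, 10.3]
gripper_width: 0.0349
grip_force: 73.0
```

```bash
python3 -c "
from h import *
moment()"; python3 goto.py -17.5 5 .0291 0
```

```text
F n,y,z [-1.32  0.3  10.26] M n,y,z [ 0.218  0.702 -0.053]
clk 17.4667 pos [ 0.5907 -0.0237  0.0427] rpy [-179.92   -8.34 -162.99] F [-1.3 -0.1 10.3] q [ 22.2  55.8 -42.6  95.7  44.2  56.3  67.8]
turn [-0.0018 -0.0583  0.0025] shift mm [0.39 0.05 1.32] up axis in tool [ 0.145 -0.001 -0.989] n in tool [-0.989 -0.003 -0.145]
E now: xe -17.72 ze -0.34
```

Emit:
carry_out(rows=[[[0,-0.012,0],[0.1,0,0.25],0],[[0,-0.025,0],[0.15,0,0.5],0],[[0,-0.037,0],[0.2,0,0.75],0],[[0,-0.05,0],[0.3,0,1],0],[[0,-0.05,0],[0.3,0,1],0]])

```text
clock: 17.88
eef_pos: [0.5903, -0.0238, 0.0418]
orientation: [-179.9, -5.5, -163.0]
wrist_force: [-3.5, 0.2, 11.4]
gripper_width: 0.0353
grip_force: 73.2
```

```bash
python3 -c "
from h import *
moment()"; python3 goto.py -17.5 2 .0291 0
```

```text
F n,y,z [-3.26  1.18 11.38] M n,y,z [ 0.285  0.69  -0.033]
clk 17.8833 pos [ 0.5903 -0.0238  0.0418] rpy [-179.9    -5.46 -162.98] F [-3.5  0.2 11.4] q [ 23.1  54.7 -42.5  98.6  45.9  52.   66.2]
turn [-0.0019 -0.0604  0.0026] shift mm [0.68 0.08 1.18] up axis in tool [ 0.095 -0.002 -0.995] n in tool [-0.995 -0.003 -0.095]
E now: xe -17.45 ze -0.17
```

Emit:
carry_out(rows=[[[0,-0.012,0],[0.1,0,0.25],0],[[0,-0.025,0],[0.15,0,0.5],0],[[0,-0.037,0],[0.2,0,0.75],0],[[0,-0.05,0],[0.3,0,1],0],[[0,-0.05,0],[0.3,0,1],0]])

```text
clock: 18.3
eef_pos: [0.5901, -0.0239, 0.041]
orientation: [-179.9, -2.6, -163.0]
wrist_force: [-4.0, 0.2, 13.8]
gripper_width: 0.0351
grip_force: 73.4
```

```bash
python3 -c "
from h import *
moment()"; python3 goto.py -17.5 0 .0291 0
```

```text
F n,y,z [-3.79  1.4  13.79] M n,y,z [0.276 0.553 0.026]
clk 18.3 pos [ 0.5901 -0.0239  0.041 ] rpy [-179.88   -2.57 -162.98] F [-4.   0.2 13.8] q [ 23.8  53.6 -42.1 101.4  48.   47.7  64.3]
turn [-0.0022 -0.0448  0.0027] shift mm [0.89 0.12 0.92] up axis in tool [ 0.045 -0.002 -0.999] n in tool [-0.999 -0.003 -0.045]
E now: xe -17.09 ze -0.18
```

Emit:
carry_out(rows=[[[0,-0.01,0],[0.1,0,0.2],0],[[0,-0.02,0],[0.2,0,0.4],0],[[0,-0.03,0],[0.3,0,0.6],0],[[0,-0.03,0],[0.3,0,0.6],0],[[0,-0.03,0],[0.3,0,0.6],0]])

```text
clock: 18.72
eef_pos: [0.5898, -0.024, 0.0406]
orientation: [-179.9, -0.9, -163.0]
wrist_force: [-6.0, -0.7, 17.1]
gripper_width: 0.0355
grip_force: 74.0
```

```bash
python3 -c "
from h import *
moment()"; python3 goto.py -17.5 0 .0291 0
```

```text
F n,y,z [-6.    1.05 17.08] M n,y,z [0.287 1.02  0.004]
clk 18.7167 pos [ 0.5898 -0.024   0.0406] rpy [-179.86   -0.89 -162.98] F [-6.  -0.7 17.1] q [ 24.2  53.  -41.8 103.1  49.3  45.1  63.1]
turn [-0.0025 -0.0155  0.0026] shift mm [0.6  0.12 0.53] up axis in tool [ 0.016 -0.002 -1.   ] n in tool [-1.    -0.003 -0.016]
E now: xe -17.06 ze -0.27
```

```bash
python3 look.py w8 | awk '/bright/ && $0 ~ /2[0-9][0-9]/' | grep -E "bright \[ ?(2[0-9][0-9]) +(2[5-9][0-9]|3[0-9][0-9])"; python3 - <<'E'
from h import *
a=cv2.imread("pics/w6.png");b=cv2.imread("pics/w8.png")
c=np.hstack([cv2.resize(a[160:380,180:380],(400,440)),cv2.resize(b[160:380,180:380],(400,440))]);cv2.imwrite("pics/c8.png",c)
E
```

```text
bright [218 273  14  32 108] [225.6 292.6] [[ 0.5998 -0.0464  0.056 ]] ((31.398271560668945, 12.63641357421875), 80.13418579101562)
bright [ 251  275   65   26 1554] [283.3 286.5] [[ 0.589  -0.0226  0.056 ]] ((25.0, 64.0), 90.0)
```

View pics/c8.png

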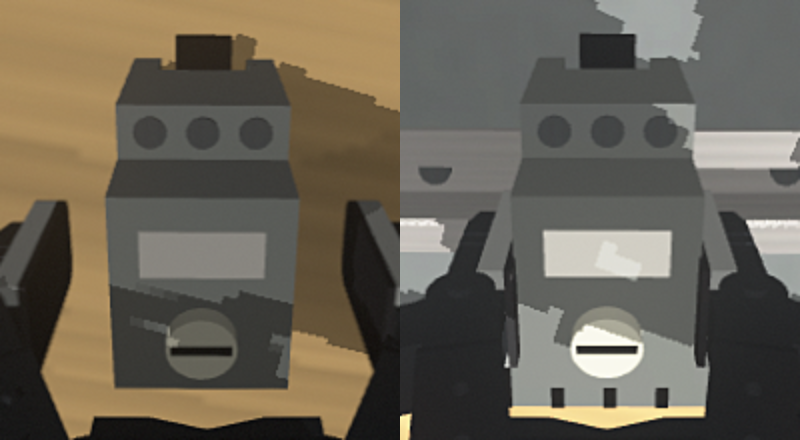

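Comparing the grasp view (left) with now (right), nose, label and tab sit on the same rows (tab top at 35 in both). So the module hasn't rotated in the grip, and the foot is back at rest. It has probably snapped, so I'll level it and check.

Emit:
carry_out(rows=[[[0,-0.005,0],[0.2,0,0.1],0],[[0,-0.01,0],[0.4,0,0.2],0],[[0,-0.016,0],[0.6,0,0.3],0],[[0,-0.016,0],[0.6,0,0.3],0],[[0,-0.016,0],[0.6,0,0.3],0]])

```text
clock: 19.18
eef_pos: [0.5897, -0.024, 0.0405]
orientation: [-179.9, 0.1, -163.0]
wrist_force: [-5.0, -0.2, 17.0]
gripper_width: 0.0354
grip_force: 74.0
```

```bash
python3 -c "
from h import *
moment()"; python3 goto.py -17.5 0 .0291 0
```

```text
F n,y,z [-4.83  1.24 16.97] M n,y,z [ 0.409  1.042 -0.011]
clk 19.1833 pos [ 0.5897 -0.024   0.0405] rpy [-1.7985e+02  8.0000e-02 -1.6299e+02] F [-5.  -0.2 17. ] q [ 24.4  52.6 -41.6 104.   50.1  43.6  62.3]
turn [-0.0025  0.0013  0.0025] shift mm [0.54 0.07 0.39] up axis in tool [-0.001 -0.003 -1.   ] n in tool [-1.    -0.002  0.001]
E now: xe -16.95 ze -0.41
```

Emit:
carry_out(rows=[[[0,0,0],[0.3,0,-0.6],0],[[0,0,0],[0.6,0,-1.2],0],[[0,0,0],[0.8,0,-1.8],0],[[0,0,0],[0.8,0,-2.5],0],[[0,0,0],[0.8,0,-2.5],0]])

```text
clock: 19.6
eef_pos: [0.5888, -0.0245, 0.0406]
orientation: [-180.0, 0.1, -163.0]
wrist_force: [-0.2, 0.4, 1.1]
gripper_width: 0.0354
grip_force: 71.9
```

```bash
python3 -c "
from h import *
moment()"; python3 goto.py -17.5 0 .0295 0
```

```text
F n,y,z [-0.07  0.42  1.06] M n,y,z [ 0.019 -0.008 -0.016]
clk 19.6 pos [ 0.5888 -0.0245  0.0406] rpy [-1.7996e+02  1.2000e-01 -1.6299e+02] F [-0.2  0.4  1.1] q [ 24.6  52.6 -41.6 104.2  50.   43.5  62.4]
turn [-0.0007  0.002   0.0025] shift mm [-0.43  0.3   0.06] up axis in tool [-0.002 -0.001 -1.   ] n in tool [-1.    -0.002  0.002]
E now: xe -17.91 ze -0.1
```

Emit:
carry_out(rows=[[[0,0,0],[0,0,-0.6],0],[[0,0,0],[0,0,-1.2],0],[[0,0,0],[0,0,-1.8],0],[[0,0,0],[0,0,-2.2],0],[[0,0,0],[0,0,-2.2],0]])

```text
clock: 20.02
eef_pos: [0.5886, -0.0244, 0.042]
orientation: [180.0, 0.1, -163.0]
wrist_force: [1.1, 0.2, -10.9]
gripper_width: 0.0352
grip_force: 70.8
```

```bash
python3 -c "
from h import *
moment()"; python3 goto.py -17.5 0 .0295 0
```

```text
F n,y,z [  1.06  -0.15 -10.92] M n,y,z [-0.086 -0.515 -0.012]
clk 20.0167 pos [ 0.5886 -0.0244  0.042 ] rpy [ 1.7998e+02  1.5000e-01 -1.6298e+02] F [  1.1   0.2 -10.9] q [ 24.7  52.5 -41.7 104.2  49.9  43.5  62.6]
turn [0.0004 0.0025 0.0026] shift mm [-0.6   0.2   1.51] up axis in tool [-0.003  0.    -1.   ] n in tool [-1.    -0.003  0.003]
E now: xe -18.07 ze -1.55
```

Pulling up 8 N only took up the catch's slack, so the foot is holding. I'll press it home again, relax, and let go.

Emit:
carry_out(rows=[[[0,0,0],[-0.3,0,1],0],[[0,0,0],[-0.6,0,2.2],0],[[0,0,0],[-0.6,0,3.4],0],[[0,0,0],[-0.6,0,3.6],0],[[0,0,0],[-0.6,0,3.6],0]])

```text
clock: 20.43
eef_pos: [0.5898, -0.0238, 0.0406]
orientation: [-179.9, 0.2, -163.0]
wrist_force: [-1.9, -0.5, 4.5]
gripper_width: 0.0354
grip_force: 72.9
```

```bash
python3 -c "
from h import *
moment()"; python3 goto.py -17.5 0 .0295 0
```

```text
F n,y,z [-1.98  0.08  4.45] M n,y,z [0.12 0.58 0.14]
clk 20.4333 pos [ 0.5898 -0.0238  0.0406] rpy [-179.95    0.23 -162.97] F [-1.9 -0.5  4.5] q [ 24.5  52.6 -41.6 104.1  50.1  43.4  62.4]
turn [-0.0009  0.004   0.0027] shift mm [ 0.73 -0.06  0.08] up axis in tool [-0.004 -0.001 -1.   ] n in tool [-1.    -0.003  0.004]
E now: xe -16.73 ze -0.14
```

Emit:
carry_out(rows=[[[0,0,0],[0.3,0,-0.4],0],[[0,0,0],[0.3,0,-0.4],0],[[0,0,0],[0.3,0,-0.4],0.6],[[0,0,0],[0.3,0,-0.4],0.8],[[0,0,0],[0.3,0,-0.4],0.8]])

```text
clock: 20.85
eef_pos: [0.5898, -0.0239, 0.0397]
orientation: [180.0, 0.3, -163.0]
wrist_force: [-0.5, 0.1, -0.5]
gripper_width: 0.0682
grip_force: 0.0
```

Emit:
carry_out(rows=[[[0,0,0],[0,0,0],0.8],[[0,0,0],[0,0,-3],0.8],[[0,0,0],[0,0,-10],0.8],[[0,0,0],[0,0,-20],0.8],[[0,0,0],[0,0,-35],0.8]])

```text
clock: 21.27
eef_pos: [0.5888, -0.024, 0.0753]
orientation: [180.0, 0.2, -163.0]
wrist_force: [-0.7, 0.3, 0.1]
gripper_width: 0.0684
grip_force: 0.0
```

Emit:
carry_out(rows=[[[0,0,0],[0,0,-20],0.8],[[0,0,0],[0,0,-45],0.8],[[0,0,0],[0,0,-75],0.8],[[0,0,0],[0,0,-95],0.8],[[0,0,0],[0,0,-100],0.8]])

```text
clock: 21.68
eef_pos: [0.5913, -0.0231, 0.1801]
orientation: [-179.9, 0.6, -163.0]
wrist_force: [-0.1, 0.5, 0.9]
gripper_width: 0.0684
grip_force: 0.0
```

```bash
python3 - <<'E'
from h import *
import pickle
read_camera("wrist");s=read_state();a=np.ascontiguousarray(read_camera("wrist")[:,:,::-1]);b=np.ascontiguousarray(read_camera("side")[:,:,::-1]);cv2.imwrite("pics/w9.png",a);cv2.imwrite("pics/s9.png",b);pickle.dump(s,open("w9.pkl","wb"))
print(s["clock"],np.round(s["eef_pos"],4),s["gripper_width"],np.round(s["wrist_force"],1))
cv2.imwrite("pics/c9.png",np.hstack([cv2.resize(a[100:340,160:400],(400,400),interpolation=cv2.INTER_CUBIC),cv2.resize(b[170:270,230:330],(400,400),interpolation=cv2.INTER_CUBIC)]))
E
```

```text
21.7333 [ 0.5909 -0.0235  0.1791] 0.06852181842860164 [-0.3  0.2  1.5]
```

View pics/c9.png

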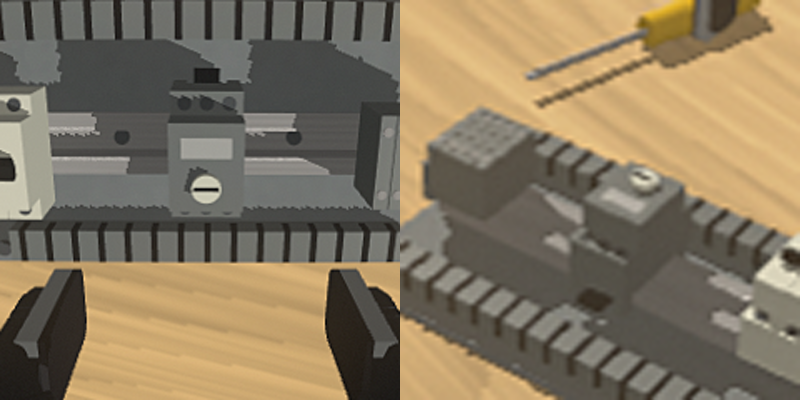

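The left view shows the module upright and square on the rail, label at (206,148) and tab at (207,75), with the fingers clear. The right view shows it sitting flat between the terminals and breakers. Handing in.

```bash
python3 -c "
from plant import *
print(job_done())"
```

```text
the job is handed in; nothing more can be done
None
```

The relay module is clipped onto the free stretch of the rail, hooked on the far edge with its foot clicked under the near edge, and it was released sitting flat and square. The highest net force read at the wrist was about 20 N while rocking it down and about 11 N up to hooking; these are end-of-move readings, not the rail load itself. The jar, bottle and screwdriver were not touched, and it was handed in at about 22 s.

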